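# Feel along the edge bead of a bread board

## Robot

A 7-joint arm with a two-finger parallel gripper is mounted at the origin on the work surface. World frame = base frame: x ahead of the robot, y to its left, z up, the work surface at z = 0. Lengths are in m, angles in rad, forces in N, time in s.
With the tool pointing down it reaches from about 0.425 to 0.925 m from the base axis. Payload 6.8 kg.
Tool frame: the origin (TCP) lies midway between the tips of the shut fingers; the grasp point (between the pads) lies r.grip_point_offset behind it (r.grip_point_offset is the distance from the TCP to the grasp point, in m); z points along the fingers, y is the direction in which the jaws open and shut (so a half turn about z gives the same grasp; the last joint's range is limited). The gripper opens to 85 mm and grips with 20 to 120 N. Pads are 22 mm wide; open, the fingers measure 114 mm over their backs; the gripper's body (76 mm by 85 mm) begins 54 mm behind the grasp point. The pads swing forward as they close: fully open they stand 13 mm farther back than shut.
Start: joints at [-1.345, 0.477, 0.022, 1.555, -0.011, 1.109, -0.083], TCP at [0.221, 0.638, 0.231] pointing down, gripper open.
Joint ranges: [-2.96, 2.96], [-0.34, 2.1], [-1.41, 1.46], [0.24, 2.44], [-1.37, 4.51], [0.17, 1.92], [-2.96, 2.96]. Speed limits (rad/s): [2.39, 2.39, 3.14, 3.14, 3.14, 3.14, 3.14].

## Interface

Orientations are given as a rotation vector (axis times angle).
In Python, from bench import r gives the robot as it stands. The module is installed in compiled form; this text tells all that it offers.
- The arm moves only by the tool play_rows, never from a script. Its argument "deltas" is a list of rows, each a list of 3 entries, a list of its own where there are three numbers: the finger opening in mm, from 0 to 85.4, then the shift along the tool's x, y, z in mm, then the turn, a rotation vector about the tool's x, y, z in rad. A call has 1 to 8 rows; each row is the pose to reach, as a shift and turn from the pose measured when the call began, along the tool's axes at that moment; what a row does not reach only later rows make up. A row lasts 1/8 s, in which the tool goes at most 62.5 mm and 10.7 degrees, less where a joint would pass 70% of its speed; a pose out of reach is approached as far as the arm can. A call with a gripper value outside its range is refused whole. The fingers move at their own pace and stop on an object; "squeeze" is the grip in N (left out, the last holds). Time passes only in rows, so rows that repeat a pose let the fingers close. It gives the time, the measured TCP pose, the force and the opening at its end, in the units of the state.
- r.get_obs(): the state, without advancing time (a new reading comes with each control period).
- r.grab_frame(name): name is "side" or "top"; returns (picture, depth): 384x512x3 uint8, red, green, blue; 384x512 float32, m along the optical axis (not along the pixel's ray), 0 where there is no reading.
- r.camera_model(name): a dict with "mtx" (3x3 intrinsics, pixels), "rvec" (rotation vector, rad) and "tvec" (3), from world to camera coordinates, as OpenCV has them. Camera axes: x right, y down, z forward; pixel columns grow to the right and rows downward; lengths in m; the calibration is good to about 2 mm. A picture is of the moment at which its call begins. camera_model takes no time and is no camera call.
- r.hand_in(): hands the job in, once; it reports no verdict.
The state is a dict: "clock": time; "joints": joint angles; "qvel": joint speeds; "tau": joint torques, N m; "tcp_pos": TCP position; "orientation": TCP orientation; "contact_force": force on the tool from outside, world axes, zero at the start; "moment": the same for the moment, N m; "grip_width": finger opening in m.
Only numpy, scipy, OpenCV 4.12 (cv2) and the standard library are available. Lean on these libraries where they do the work, as an engineer would, in place of code of your own. Each camera call takes 0.05 s, during which the arm holds its last target. There are 200 camera calls.

## Task

Check the round bread board's raised edge bead for splinters: lightly run a fingertip along the top of the bead, in touch with it, from its red end all the way round, past the side opposite the handle, to its white end. Finish holding there, with the fingertip still resting lightly on the white end to show where you stopped. Do not grasp, lift or shift the board, and leave the jars, cup, mug and brush where they stand.

Things in the scene. Friction and masses are not known exactly. Their poses are not given: they have to be found in the camera images.
- stand: heavy iron stand under the round bread board, foot 180 mm dia, loose on the table; origin on the table under the board's centre, z up. Its -x points along the board's flat handle (42 mm wide, ends 225 mm from the centre)
- board: pale round wooden board on the stand, 236 dia, 20 thick; origin at the centre of its underside, 40 mm above the table, axes as the stand's; top face 60 mm above the table. It lies on rubber pads: pressed, it sinks level, from about 2 N on, about 1 mm per 2.5 N, to a stop at 6 mm (about 17 N), and springs back
- bead_mid (a point): point on the bead's top opposite the handle. The bead: raised strip on the board's edge, a circular arc of 110 mm mid radius about the board's centre, 10 wide, flat top 64 mm above the table (4 above the board). Seen from above it runs clockwise over 274 degrees from the red end (stand's +y side of the handle) past this point to the white end; none at the handle
- mark0: the red-painted first stretch of the bead (its start), 31 mm long, 10 wide; origin on its top face, at mid-length and mid-width, z up; 129 degrees round the stand's z from the stand's +x
- mark1: stretch 2 of 7 of the bead, dark wood like the bead between the stretches, 31 mm long, 10 wide; origin on its top face, at mid-length and mid-width, z up; 86 degrees round the stand's z from the stand's +x
- mark2: stretch 3 of 7 of the bead, dark wood like the bead between the stretches, 31 mm long, 10 wide; origin on its top face, at mid-length and mid-width, z up; 43 degrees round the stand's z from the stand's +x
- mark3: stretch 4 of 7 of the bead, dark wood like the bead between the stretches, 31 mm long, 10 wide; origin on its top face, at mid-length and mid-width, z up; 0 degrees round the stand's z from the stand's +x
- mark4: stretch 5 of 7 of the bead, dark wood like the bead between the stretches, 31 mm long, 10 wide; origin on its top face, at mid-length and mid-width, z up; -43 degrees round the stand's z from the stand's +x
- mark5: stretch 6 of 7 of the bead, dark wood like the bead between the stretches, 31 mm long, 10 wide; origin on its top face, at mid-length and mid-width, z up; -86 degrees round the stand's z from the stand's +x
- mark6: the white last stretch of the bead (its end), 31 mm long, 10 wide; origin on its top face, at mid-length and mid-width, z up; -129 degrees round the stand's z from the stand's +x
- salt_jar: low glass jar with a black lid, 56 dia x 42, standing on the middle of the board; origin under its centre
- spice_jar: amber jar with a yellow lid, 48 dia x 60, loose on the table beside the board's handle; origin under its centre
- egg_cup: blue egg cup, 48 dia x 58, loose on the table on the other side of the handle; origin under its centre
- mug: white mug, 84 dia x 85, loose, left of the work; origin under its centre
- jar_a: green glass jar, 90 dia x 130, loose, left of the work; origin under its centre
- jar_b: clear glass jar with a white lid and a paper label, 80 dia x 110, loose, right of the work; origin under its centre
- brush: brush lying on the table right of the work, loose

How it is judged:
On the way, in this order (a step that is already met when the one before it is completed fails the run):
1. a finger touches stretch 1 of 7 of the bead (red) (contact force between the fingers and mark0 above 0.3 N), for 0.04 s.
2. a finger touches stretch 2 of 7 of the bead (contact force between the fingers and mark1 above 0.3 N), for 0.04 s.
3. a finger touches stretch 3 of 7 of the bead (contact force between the fingers and mark2 above 0.3 N), for 0.04 s.
4. a finger touches stretch 4 of 7 of the bead (contact force between the fingers and mark3 above 0.3 N), for 0.04 s.
5. a finger touches stretch 5 of 7 of the bead (contact force between the fingers and mark4 above 0.3 N), for 0.04 s.
6. a finger touches stretch 6 of 7 of the bead (contact force between the fingers and mark5 above 0.3 N), for 0.04 s.
7. a finger touches stretch 7 of 7 of the bead (white) (contact force between the fingers and mark6 above 0.3 N), for 0.04 s.
At the end, for the whole second after the job is handed in: A finger rests on the white stretch with more than 0.3 N and presses the board with less than 20 N; the stand and every loose thing are within 20 mm of where they began (contact force between the fingers and mark6 above 0.3 N and contact force between the fingers and board below 20 N and distance of each of stand, salt_jar, spice_jar, egg_cup, mug, jar_a, jar_b, brush from where it was at the start of the episode below 0.02 m); the arm keeps its last pose, push and grip.
It fails at once if the fingers press the board with more than 25 N (contact force between the fingers and board above 25 N).
It fails at once if the board and its stand are lifted or shifted by more than 20 mm (distance of stand from where it was at the start of the episode above 0.02 m).
It fails at once if a jar, the cup, the mug or the brush is lifted or moved by more than 20 mm (distance of any of salt_jar, spice_jar, egg_cup, mug, jar_a, jar_b, brush from where it was at the start of the episode above 0.02 m).
It also fails if it takes over 59 s, if anything falls off the work surface, if the arm or the gripper's body presses on something with over 40 N, if the wrist force passes 120 N, or if a joint passes its speed limit or range.

## Working session

There is one attempt and no reset: what is moved stays moved. The work goes in short steps, Python scripts to look and compute and a tool call to move; the robot and the scene stay as the last step left them, time stands still between calls to the robot, and variables do not carry over. Pictures are saved under pics/ and viewed, about 8 in all and at most 12, crops included, and the job is handed in when it is done.

Besides the shell and the picture viewer there is one more tool, called after "Call:" by a JSON object that holds its "op" and its "data". play_rows: Moves the arm, as the interface text tells. Its arguments: {"type":"object","properties":{"deltas":{"type":"array"},"squeeze":{"type":"number"}},"required":["deltas"]}

```bash
mkdir -p pics; cat > h.py <<'E'
import numpy as np, cv2
from bench import r
def cloud(n):
    im,d=r.grab_frame(n); m=r.camera_model(n); R=cv2.Rodrigues(np.array(m["rvec"],float))[0]; t=np.array(m["tvec"],float).ravel(); K=np.array(m["mtx"])
    v,u=np.mgrid[:384,:512]; P=np.stack([(u-K[0,2])/K[0,0]*d,(v-K[1,2])/K[1,1]*d,d],-1)
    W=(P-t)@R; W[d==0]=np.nan
    return im,d,W
E
python3 - <<'E'
from h import *
o=r.get_obs(); print(o)
print(r.grip_point_offset)
a=[]
for n in("top","side"):
    im,d,W=cloud(n); np.savez(f"/tmp/{n}.npz",im=im,W=W); cv2.imwrite(f"pics/{n}0.png",im[...,::-1])
E
```

```text
{'clock': 0.0, 'joints': array([-1.34507551,  0.47777557,  0.02233922,  1.556433  , -0.0115001 ,
        1.10928955, -0.08306684]), 'qvel': array([ 1.36859394e-03, -1.83091242e-04,  3.98426380e-04,  6.49171299e-04,
       -4.65809843e-05,  1.64585216e-04,  4.80518507e-04]), 'tau': array([-2.50657496e-05, -5.96441102e+01,  1.60803817e+00, -2.81210732e+01,
        1.24724430e-02,  9.04106651e-03, -3.30868227e-05]), 'tcp_pos': array([0.2209904 , 0.63718748, 0.23034994]), 'orientation': array([-5.21819722e-01, -3.09778320e+00,  2.77951645e-03]), 'contact_force': array([ 0.26353656, -0.08875342,  0.16271067]), 'moment': array([ 0.05836404,  0.00268736, -0.03982101]), 'grip_width': 0.0857168694110969}
0.0187
```

View pics/top0.png

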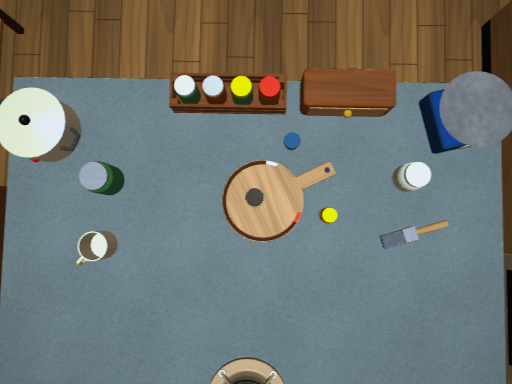

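View pics/side0.png

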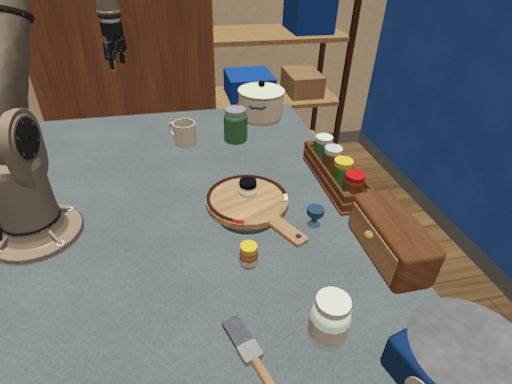

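The top view shows the board at about (263,200), its handle pointing up-right, the red end near (297,217), the white end near (271,163) and the salt jar at (255,197). The egg cup is at (292,141) and the spice jar at (330,215). The side view agrees, and the gripper is clear at its upper left.

```bash
python3 - <<'E'
from h import *
from scipy.optimize import least_squares
for n in("top","side"):
    f=np.load(f"/tmp/{n}.npz"); im=f["im"].astype(int); W=f["W"]
    R,G,B=im[...,0],im[...,1],im[...,2]
    z=W[...,2]
    red=(R>150)&(G<70)&(B<70)&(z<.1)&(z>.04)
    wh=(im.min(-1)>190)&(z<.08)&(z>.05)
    print(n,"red",red.sum(),np.nanmedian(W[red],0),"white",wh.sum(),np.nanmedian(W[wh],0))
    c0=np.nanmedian(W[red],0)[:2]
    near=np.hypot(W[...,0]-c0[0],W[...,1]-c0[1])<.3
    dark=near&(R<125)&(R>B*1.6)&(z>.058)&(z<.075)
    bead=dark|(red&near)|(wh&near)
    P=W[bead]
    s=least_squares(lambda p:np.hypot(P[:,0]-p[0],P[:,1]-p[1])-p[2],[*P[:,:2].mean(0),.11],loss="soft_l1",f_scale=.004)
    print("bead",bead.sum(),s.x,"z",np.nanmedian(P[:,2]))
    c=s.x[:2]
    for k,m in(("red",red&near),("wh",wh&near)):
        v=np.nanmedian(W[m],0)[:2]-c; print(k,np.hypot(*v),np.degrees(np.arctan2(v[1],v[0])))
    top=near&(z>.055)&(z<.066)
    v=W[top][:,:2]-c; rr=np.hypot(*v.T); h=v[(rr>.14)&(rr<.23)]; print("handle",len(h),rr.max(),np.degrees(np.arctan2(*h.mean(0)[::-1])))
    e=W[top][rr<.13][:,:2]-c; print("board ext",e.min(0),e.max(0), np.nanmedian(z[top]))
    for k,m in dict(yel=(R>200)&(G>200)&(B<60),blue=(B>110)&(R<60),black=(im.max(-1)<70)).items():
        m=m&near&(z>.03)&(z<.13); print(k,m.sum(),np.nanmedian(W[m],0) if m.any() else 0)
    bins={}
    print("tableZ",np.nanmedian(z[near&(z<.03)]))
E
```

```text
top red 21 [0.68039054 0.62779407 0.07144874] white 50 [ 0.68053669 -0.0515315   0.06544446]
bead 15 [0.6951958  0.63186176 0.01679739] z 0.06886694057420224
red 0.015362563945767219 178.47866921762613
wh nan nan
handle 28 0.3138306862028356 -46.283046700623785
board ext [-0.01968788 -0.10672868] [0.06207646 0.02512212] 0.06090611010609132
yel 0 0
blue 0 0
black 348 [0.63178822 0.40082468 0.07641457]
tableZ 0.002026804015287293
side red 28 [ 0.52803821 -0.13381205  0.0629313 ] white 23 [ 0.68358474 -0.0562444   0.0626917 ]
bead 349 [ 0.57507097 -0.03526862  0.11012467] z 0.06261134525877893
red 0.11071718286599398 -115.70311458847905
wh 0.11019903268417806 -10.724333214958854
handle 595 0.22423784013986947 -71.96788104163181
board ext [-0.11621455 -0.12016576] [0.11555608 0.1165989 ] 0.058970902968562174
yel 0 0
blue 0 0
black 196 [ 0.58242265 -0.0210021   0.10010527]
tableZ -0.0007287726746582596
  return np.nanmean(a, axis, out=out, keepdims=keepdims)
```

```bash
python3 - <<'E'
from h import *
from scipy.optimize import least_squares
c0=np.array([.575,-.0353])
for n in("top","side"):
    f=np.load(f"/tmp/{n}.npz"); im=f["im"].astype(int); W=f["W"]
    R,G,B=im[...,0],im[...,1],im[...,2]; z=W[...,2]
    rad=np.hypot(W[...,0]-c0[0],W[...,1]-c0[1])
    rim=(rad>.095)&(rad<.128)&(z>.055)&(z<.072)
    red=rim&(R>150)&(G<80)&(B<80); wh=rim&(im.min(-1)>170); dark=rim&(R<125)&(R>B*1.4)
    P=W[red|wh|dark]
    s=least_squares(lambda p:np.hypot(P[:,0]-p[0],P[:,1]-p[1])-p[2],[*c0,.11],loss="soft_l1",f_scale=.003)
    c=s.x[:2]; print(n,len(P),s.x,np.median(P[:,2]))
    for k,m in(("red",red),("wh",wh)):
        v=np.median(W[m],0)[:2]-c; print(k,m.sum(),np.hypot(*v),np.degrees(np.arctan2(v[1],v[0])))
    wood=(rad>.14)&(rad<.21)&(z>.045)&(z<.07)&(R>B*1.25)&(R>120)&(G>80)&(G<R*.9)
    v=np.median(W[wood],0)[:2]-c; print("handle",wood.sum(),np.degrees(np.arctan2(v[1],v[0])))
    for k,m in dict(yel=(R>180)&(G>180)&(B<80)&(rad<.25),blue=(B>100)&(R<70)&(rad<.25),jar=(rad<.06)&(z>.075)).items():
        m=m&(z>.03)&(z<.16); print(k,m.sum(),np.median(W[m],0) if m.any() else 0, z[m].max() if m.any() else 0)
E
```

```text
top 607 [ 0.57470303 -0.03118202  0.11016403] 0.06542050089976545
red 20 0.11001261253040742 -114.8508457007152
wh 43 0.11004853810110524 -12.234472770461432
handle 339 -63.70981988124966
yel 166 [ 0.53636942 -0.22275045  0.06196426] 0.06665800369500374
blue 199 [ 0.75131432 -0.11404299  0.05696763] 0.06483182629914423
jar 281 [ 0.58053266 -0.00806047  0.10339927] 0.1106016880912694
side 375 [ 0.57521175 -0.0353088   0.11043362] 0.06257226078080402
red 28 0.11031683689816407 -115.31653174805633
wh 25 0.10990640501969967 -10.981129986978585
handle 329 -65.1659016982777
yel 0 0 0
blue 5 [ 0.73142868 -0.12895278  0.05612343] 0.057405816610492995
jar 258 [ 0.58070455 -0.02532047  0.09874181] 0.10484105010287653
```

```bash
cat >> h.py <<'E'
from scipy.spatial.transform import Rotation as Ro
C=np.array([.575,-.033]); A0=116.4
def bp(a,z,rad=.11):
    t=np.radians(a+A0); return np.array([C[0]+rad*np.cos(t),C[1]+rad*np.sin(t),z])
def plan(pts):
    o=r.get_obs(); R=Ro.from_rotvec(o["orientation"]); p=o["tcp_pos"]
    print("t",o["clock"],"p",p.round(4),"F",o["contact_force"].round(2),"ori",o["orientation"].round(3),"w",round(o["grip_width"],4),"q",o["joints"].round(2))
    D=Ro.from_euler("Z",[0]).as_matrix()
    for q in pts: print((R.inv().apply(np.array(q)-p)*1000).round(1).tolist())
E
python3 - <<'E'
from h import *
s=r.get_obs()["tcp_pos"]; e=bp(131,.22)
plan([s+(e-s)*k/16 for k in(8,16)])
E
```

```text
t 0.1 p [0.221  0.6372 0.2304] F [-0.74 -0.07 -0.23] ori [-5.220e-01 -3.098e+00  3.000e-03] w 0.0853 q [-1.35  0.48  0.02  1.56 -0.01  1.11 -0.08]
[-273.7, -313.5, 5.8]
[-547.4, -627.1, 11.5]
```

Call:
{"op": "play_rows", "data": {"deltas": [[0,[-34,-39,1],[0,0,0]],[0,[-68,-78,1],[0,0,0]],[0,[-103,-118,2],[0,0,0]],[0,[-137,-157,3],[0,0,0]],[0,[-171,-196,4],[0,0,0]],[0,[-205,-235,5],[0,0,0]],[0,[-239,-274,5],[0,0,0]],[0,[-274,-313,6],[0,0,0]]], "squeeze": 20}}

```text
clock: 1.1
tcp_pos: [0.3776, 0.25, 0.2249]
orientation: [-0.522, -3.098, 0.002]
contact_force: [0.1, -0.9, 0.5]
grip_width: -0.0
```

```bash
python3 - <<'E'
from h import *
s=r.get_obs()["tcp_pos"]; e=bp(131,.22)
plan([s+(e-s)*k/8 for k in(1,2,3,4,5,6,7,8)])
E
```

```text
t 1.1 p [0.3776 0.25   0.2249] F [ 0.12 -0.93  0.47] ori [-5.220e-01 -3.098e+00  2.000e-03] w -0.0 q [-0.89  0.11  0.18  2.08 -0.02  0.95  0.54]
[-34.1, -39.1, 0.7]
[-68.1, -78.1, 1.4]
[-102.2, -117.2, 2.0]
[-136.2, -156.3, 2.7]
[-170.3, -195.4, 3.4]
[-204.4, -234.4, 4.1]
[-238.4, -273.5, 4.7]
[-272.5, -312.6, 5.4]
```

Call:
{"op": "play_rows", "data": {"deltas": [[0,[-34,-39,1],[0,0,0]],[0,[-68,-78,1],[0,0,0]],[0,[-102,-117,2],[0,0,0]],[0,[-136,-156,3],[0,0,0]],[0,[-170,-195,3],[0,0,0]],[0,[-204,-234,4],[0,0,0]],[0,[-238,-274,5],[0,0,0]],[0,[-272,-313,5],[0,0,0]]]}}

```text
clock: 2.1
tcp_pos: [0.5323, -0.1363, 0.2201]
orientation: [-0.521, -3.097, 0.002]
contact_force: [0.3, -0.1, -0.3]
grip_width: 0.0
```

```bash
python3 - <<'E'
from h import *
plan([bp(131,z) for z in(.17,.13,.09,.08,.074)])
E
```

```text
t 2.1 p [ 0.5323 -0.1363  0.2201] F [ 0.31 -0.07 -0.28] ori [-5.210e-01 -3.097e+00  2.000e-03] w 0.0 q [-0.27  0.3   0.5   1.9  -0.17  0.98  1.54]
[0.1, 1.8, 50.1]
[0.1, 1.9, 90.1]
[0.1, 2.0, 130.1]
[0.1, 2.0, 140.1]
[0.1, 2.0, 146.1]
```

Descend to 10 mm above the bead, then look to check alignment.

Call:
{"op": "play_rows", "data": {"deltas": [[0,[0,2,40],[0,0,0]],[0,[0,2,80],[0,0,0]],[0,[0,2,115],[0,0,0]],[0,[0,2,135],[0,0,0]],[0,[0,2,146],[0,0,0]],[0,[0,2,146],[0,0,0]]]}}

```text
clock: 2.85
tcp_pos: [0.5325, -0.1345, 0.0737]
orientation: [-0.521, -3.096, 0.003]
contact_force: [-0.2, 0.4, -0.0]
grip_width: -0.0002
```

```bash
python3 - <<'E'
from h import *
plan([bp(131,z) for z in(.07,.066,.064,.063,.062)])
im,d,W=cloud("side"); a=cv2.resize(im[130:270,180:330],None,fx=4,fy=4); cv2.imwrite("pics/s1.png",a[...,::-1])
E
```

```text
t 2.85 p [ 0.5325 -0.1345  0.0737] F [-0.18  0.41 -0.02] ori [-5.210e-01 -3.096e+00  3.000e-03] w -0.0002 q [-0.19  0.51  0.41  2.01 -0.31  0.69  1.66]
[-0.3, 0.1, 3.7]
[-0.3, 0.1, 7.7]
[-0.3, 0.1, 9.7]
[-0.3, 0.1, 10.7]
[-0.3, 0.1, 11.7]
```

View pics/s1.png

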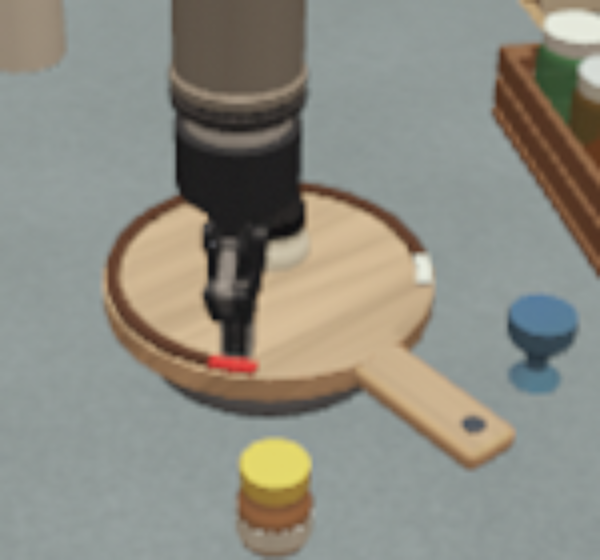

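The fingertip is at about crop pixel (238,355), just above the red stretch (210–257, 364). That fits a 10 mm gap with good alignment, so I'm lowering.

Call:
{"op": "play_rows", "data": {"deltas": [[0,[0,0,5],[0,0,0]],[0,[0,0,8],[0,0,0]],[0,[0,0,9.5],[0,0,0]],[0,[0,0,10.5],[0,0,0]],[0,[0,0,11],[0,0,0]]]}}

```text
clock: 3.52
tcp_pos: [0.533, -0.1347, 0.0636]
orientation: [-0.521, -3.098, 0.002]
contact_force: [-0.6, 0.7, 3.1]
grip_width: 0.0001
```

```bash
python3 - <<'E'
from h import *
plan([bp(131-5*k,.0622) for k in range(1,9)])
E
```

```text
t 3.525 p [ 0.533  -0.1347  0.0636] F [-0.58  0.71  3.08] ori [-5.210e-01 -3.098e+00  2.000e-03] w 0.0001 q [-0.18  0.53  0.4   2.01 -0.32  0.67  1.67]
[9.8, 1.0, 1.4]
[19.3, 2.8, 1.4]
[28.5, 5.5, 1.4]
[37.5, 8.9, 1.4]
[46.1, 13.1, 1.4]
[54.3, 18.1, 1.4]
[62.1, 23.7, 1.3]
[69.3, 30.0, 1.3]
```

Call:
{"op": "play_rows", "data": {"deltas": [[0,[10,1,1.5],[0,0,0]],[0,[19,3,1.5],[0,0,0]],[0,[28.5,5.5,1.5],[0,0,0]],[0,[37.5,9,1.5],[0,0,0]],[0,[46,13,1.5],[0,0,0]],[0,[54.5,18,1.5],[0,0,0]],[0,[62,23.5,1.5],[0,0,0]],[0,[69.5,30,1.5],[0,0,0]]]}}

```text
clock: 4.53
tcp_pos: [0.4769, -0.0839, 0.0625]
orientation: [0.522, 3.097, -0.003]
contact_force: [2.0, -2.1, 5.5]
grip_width: -0.0002
```

```bash
python3 - <<'E'
from h import *
plan([bp(91-5*k,.0622) for k in range(1,9)])
E
```

```text
t 4.525 p [ 0.4769 -0.0839  0.0625] F [ 1.98 -2.12  5.46] ori [ 5.220e-01  3.097e+00 -3.000e-03] w -0.0002 q [-0.29  0.44  0.41  2.16 -0.31  0.59  1.58]
[6.4, 7.3, 0.3]
[12.4, 14.7, 0.2]
[17.8, 22.7, 0.2]
[22.5, 31.1, 0.2]
[26.4, 39.8, 0.2]
[29.5, 48.9, 0.2]
[31.8, 58.2, 0.2]
[33.3, 67.7, 0.1]
```

Call:
{"op": "play_rows", "data": {"deltas": [[0,[6.5,7.5,0.5],[0,0,0]],[0,[12.5,14.5,0.5],[0,0,0]],[0,[18,22.5,0.5],[0,0,0]],[0,[22.5,31,0.5],[0,0,0]],[0,[26.5,40,0.5],[0,0,0]],[0,[29.5,49,0.5],[0,0,0]],[0,[32,58,0.5],[0,0,0]],[0,[33.5,67.5,0.5],[0,0,0]]]}}

```text
clock: 5.52
tcp_pos: [0.4659, -0.0099, 0.0619]
orientation: [-0.524, -3.097, 0.005]
contact_force: [-1.2, -4.5, 7.8]
grip_width: -0.0
```

```bash
python3 - <<'E'
from h import *
plan([bp(51-5*k,.0622) for k in range(1,9)])
E
```

```text
t 5.525 p [ 0.4659 -0.0099  0.0619] F [-1.15 -4.49  7.84] ori [-0.524 -3.097  0.005] w -0.0 q [-0.45  0.42  0.41  2.2  -0.3   0.57  1.42]
[-0.7, 11.0, -0.4]
[-0.8, 20.6, -0.4]
[-1.8, 30.1, -0.4]
[-3.6, 39.6, -0.4]
[-6.2, 48.8, -0.5]
[-9.7, 57.7, -0.5]
[-13.9, 66.4, -0.5]
[-18.8, 74.6, -0.5]
```

Call:
{"op": "play_rows", "data": {"deltas": [[0,[-0.5,11,-0.5],[0,0,0]],[0,[-1,20.5,-0.5],[0,0,0]],[0,[-2,30,-0.5],[0,0,0]],[0,[-3.5,39.5,-0.5],[0,0,0]],[0,[-6,49,-0.5],[0,0,0]],[0,[-9.5,57.5,-0.5],[0,0,0]],[0,[-14,66.5,-0.5],[0,0,0]],[0,[-19,74.5,-0.5],[0,0,0]]]}}

```text
clock: 6.52
tcp_pos: [0.5056, 0.0535, 0.0618]
orientation: [-0.524, -3.092, 0.007]
contact_force: [-3.8, -3.2, 6.2]
grip_width: -0.0003
```

```bash
python3 - <<'E'
from h import *
plan([bp(11-5*k,.0622) for k in range(1,9)])
im,d,W=cloud("side"); z=W[...,2]; R,G,B=[im[...,i].astype(int) for i in range(3)]
rad=np.hypot(W[...,0]-C[0],W[...,1]-C[1]); rim=(rad>.09)&(rad<.13)&(z>.052)&(z<.072)
for m in(rim&(R>150)&(G<80)&(B<80), rim&(np.minimum(np.minimum(R,G),B)>170)): print(m.sum(),np.median(W[m],0))
E
```

```text
t 6.525 p [0.5056 0.0535 0.0618] F [-3.85 -3.17  6.24] ori [-0.524 -3.092  0.007] w -0.0003 q [-0.56  0.48  0.41  2.1  -0.31  0.62  1.3 ]
[-7.8, 9.4, -0.5]
[-14.1, 16.7, -0.6]
[-21.0, 23.4, -0.6]
[-28.4, 29.4, -0.7]
[-36.4, 34.8, -0.8]
[-44.7, 39.5, -0.8]
[-53.5, 43.4, -0.9]
[-62.6, 46.5, -0.9]
31 [ 0.53040427 -0.13451751  0.06053203]
25 [ 0.68377191 -0.05707435  0.0603016 ]
```

Call:
{"op": "play_rows", "data": {"deltas": [[0,[-8,9.5,-0.5],[0,0,0]],[0,[-14,16.5,-0.5],[0,0,0]],[0,[-21,23.5,-0.5],[0,0,0]],[0,[-28.5,29.5,-0.5],[0,0,0]],[0,[-36.5,35,-0.5],[0,0,0]],[0,[-44.5,39.5,-0.5],[0,0,0]],[0,[-53.5,43.5,-0.5],[0,0,0]],[0,[-62.5,46.5,-0.5],[0,0,0]]]}}

```text
clock: 7.58
tcp_pos: [0.5777, 0.0782, 0.0614]
orientation: [-0.521, -3.088, 0.008]
contact_force: [-6.1, 0.1, 8.3]
grip_width: -0.0001
```

```bash
python3 - <<'E'
from h import *
plan([bp(-29-5*k,.0622) for k in range(1,9)])
E
```

```text
t 7.575 p [0.5777 0.0782 0.0614] F [-6.06  0.14  8.25] ori [-0.521 -3.088  0.008] w -0.0001 q [-0.54  0.58  0.4   1.92 -0.33  0.72  1.29]
[-11.9, 1.9, -0.9]
[-21.3, 3.4, -1.0]
[-30.9, 4.0, -1.1]
[-40.5, 3.9, -1.2]
[-50.0, 2.9, -1.2]
[-59.5, 1.1, -1.3]
[-68.7, -1.6, -1.4]
[-77.7, -5.0, -1.5]
```

Call:
{"op": "play_rows", "data": {"deltas": [[0,[-12,2,-1],[0,0,0]],[0,[-21.5,3.5,-1],[0,0,0]],[0,[-31,4,-1],[0,0,0]],[0,[-40.5,4,-1],[0,0,0]],[0,[-50,3,-1],[0,0,0]],[0,[-59.5,1,-1],[0,0,0]],[0,[-68.5,-1.5,-1],[0,0,0]],[0,[-77.5,-5,-1],[0,0,0]]]}}

```text
clock: 8.57
tcp_pos: [0.647, 0.0501, 0.0616]
orientation: [-0.518, -3.083, 0.005]
contact_force: [-3.6, 3.2, 8.0]
grip_width: 0.0004
```

```bash
python3 - <<'E'
from h import *
plan([bp(-69-5*k,.0622) for k in range(1,9)])
E
```

```text
t 8.575 p [0.647  0.0501 0.0616] F [-3.56  3.24  7.97] ori [-0.518 -3.083  0.005] w 0.0004 q [-0.45  0.66  0.4   1.75 -0.34  0.81  1.35]
[-11.7, -5.5, -0.8]
[-19.9, -10.4, -0.8]
[-27.6, -16.1, -0.9]
[-34.9, -22.4, -1.0]
[-41.5, -29.3, -1.1]
[-47.6, -36.7, -1.1]
[-52.9, -44.7, -1.1]
[-57.6, -53.1, -1.1]
```

Call:
{"op": "play_rows", "data": {"deltas": [[0,[-11.5,-5.5,-1],[0,0,0]],[0,[-20,-10.5,-1],[0,0,0]],[0,[-27.5,-16,-1],[0,0,0]],[0,[-35,-22.5,-1],[0,0,0]],[0,[-41.5,-29.5,-1],[0,0,0]],[0,[-47.5,-36.5,-1],[0,0,0]],[0,[-53,-44.5,-1],[0,0,0]],[0,[-57.5,-53,-1],[0,0,0]]]}}

```text
clock: 9.57
tcp_pos: [0.6832, -0.0162, 0.0623]
orientation: [-0.515, -3.082, 0.001]
contact_force: [-0.3, 3.6, 6.9]
grip_width: -0.0001
```

```bash
python3 - <<'E'
from h import *
plan([bp(a,.0622) for a in(-113,-117,-121,-125,-128,-131,-131)])
im,d,W=cloud("side"); z=W[...,2]; R,G,B=[im[...,i].astype(int) for i in range(3)]
rad=np.hypot(W[...,0]-C[0],W[...,1]-C[1]); rim=(rad>.09)&(rad<.13)&(z>.052)&(z<.072)
for m in(rim&(R>150)&(G<80)&(B<80), rim&(np.minimum(np.minimum(R,G),B)>170)): print(m.sum(),np.median(W[m],0))
E
```

```text
t 9.575 p [ 0.6832 -0.0162  0.0623] F [-0.3   3.55  6.93] ori [-5.150e-01 -3.082e+00  1.000e-03] w -0.0001 q [-0.33  0.71  0.39  1.66 -0.34  0.85  1.45]
[-4.9, -9.2, 0.0]
[-7.5, -16.4, 0.0]
[-9.7, -23.7, -0.0]
[-11.3, -31.2, -0.0]
[-12.2, -36.9, -0.0]
[-12.8, -42.7, 0.0]
[-12.8, -42.7, 0.0]
28 [ 0.52915441 -0.13407276  0.06090524]
27 [ 0.68397052 -0.0543994   0.06059831]
```

Call:
{"op": "play_rows", "data": {"deltas": [[0,[-5,-9,0],[0,0,0]],[0,[-7.5,-16.5,0],[0,0,0]],[0,[-9.5,-23.5,0],[0,0,0]],[0,[-11.5,-31,0],[0,0,0]],[0,[-12,-37,0],[0,0,0]],[0,[-12.5,-42,0],[0,0,0]],[0,[-12.5,-42,0],[0,0,0]],[0,[-12.5,-42,0],[0,0,0]]]}}

```text
clock: 10.62
tcp_pos: [0.6807, -0.061, 0.0627]
orientation: [-0.517, -3.081, 0.001]
contact_force: [0.9, 1.3, 5.9]
grip_width: 0.0003
```

```bash
python3 - <<'E'
from h import *
plan([bp(-131,.0622)])
im,d,W=cloud("side"); im2,_,_=cloud("top")
a=cv2.resize(im[130:270,180:330],None,fx=3,fy=3); b=cv2.resize(im2[120:260,190:340],None,fx=3,fy=3)
cv2.imwrite("pics/e.png",np.vstack([a,b])[...,::-1][:,:] if 0 else np.hstack([a,b])[:,:,::-1][:, :].copy()[:, :800] if 0 else cv2.resize(np.hstack([a,b]),(800,373))[...,::-1])
for _ in range(3): print(r.get_obs()["contact_force"])
E
```

```text
t 10.625 p [ 0.6807 -0.061   0.0627] F [0.94 1.3  5.88] ori [-5.170e-01 -3.081e+00  1.000e-03] w 0.0003 q [-0.27  0.71  0.39  1.66 -0.34  0.86  1.51]
[-0.6, 0.5, 0.5]
[1.37965233 0.86891291 5.87211904]
[1.37965233 0.86891291 5.87211904]
[1.37965233 0.86891291 5.87211904]
```

View pics/e.png

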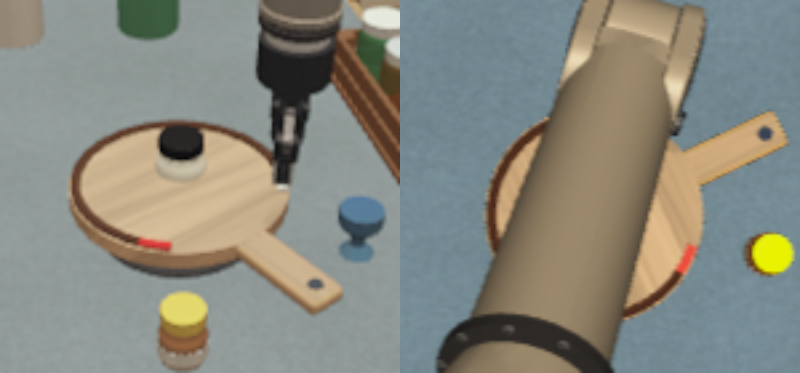

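The left (side) crop shows the fingertip on the white end at (283,183). The salt jar, egg cup, spice jar and board all stand where they were. The force is steady at about 6 N, so I'm handing in.

```bash
python3 -c "
from bench import r
print(r.hand_in())"
```

```text
the job is handed in; nothing more can be done
None
```

I ran the closed fingertip along the top of the bead from the red end, past the side opposite the handle, to the white end. The job is handed in with the fingertip still resting on the white end.

- **Contact:** the upward force was 3 to 8 N at every check, about 6 N at the end, well under the 25 N limit. I read it only at the end of each one-second move, about every 40 degrees round the bead. Contact in between is inferred from the steady height, not measured.
- **Position:** the fingertip stayed within about 1.5 mm of the bead's mid radius, as found from the camera images. Sliding drag reached about 6 N and tilted the tool by roughly 0.02 rad at most.
- **Board:** checks partway round and near the end put the red and white marks within about 2.5 mm of where they started. That is close to the 2 mm calibration error, so I take the board as unmoved.
- **Other things:** in the last picture the salt jar, spice jar and egg cup stand where they were. I checked those by eye. The mug, green jar, clear jar and brush were not measured again, but the arm did not work near them at table height.
- **Cameras:** the two views disagreed by about 4 mm on the board centre's y. I used the mean, and the fingertip landed on the bead as planned.
- **Time:** about 10.7 s of the 59 s allowed.

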